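Set the tube stage to its marker with the backlash taken up

TASK

On the geared tube stage, turn the orange-barred handwheel anticlockwise (seen from above) to drive the red tube rack towards the white reader box until the black pointer is at least 10 mm past the white line of the red rider; then turn it clockwise to bring the pointer back exactly level with that line, so that the last movement is clockwise and the gear play stays taken up that way (if you come back too far, go past the line again). Move the carriage only with the handwheel, do not shift the rider or anything else on the bench, and let go of the wheel.

Things in the scene. Friction and masses are not known exactly. Their poses are not given: they have to be found in the camera images.
- wheel_grip (a point): Grip point on the handwheel's vertical axis, 91 mm above the bench. The wheel: black disc 110 mm across (top at 67 mm) under an orange bar handle 100 mm long, 14 mm thick, its sides from 67 to 103 mm above the bench, centred on the axis; pinch it across its thickness from above. x runs along the bar (to its white-patched end), y across it, z up. Turns through more than a full turn.
- handwheel (a joint): Where the wheel stands within its play on the pinion, rad: -0.3 to +0.3; inside it the carriage stays still (0.015 N m). +0.3: taken up anticlockwise (driving to the reader); -0.3: taken up clockwise (driving back). It stays where it is left. With the play used up the wheel takes about 0.1 N m and moves the carriage 10 mm per radian, anticlockwise from above to the stage's +y.
- pointer (a point): Tip of the black pointer (4 mm wide, 30 mm long) on the carriage that bears the red rack of green-capped tubes, 43 mm above the bench. Axes as the stage's: +y is the direction of travel towards the reader. The carriage can travel 75 mm from its start and stays where it is left.
- rider_line (a point): The white line (3 mm wide) on the red rider (26 x 16 mm) on the white scale bar, at its end next to the pointer's tip, 43 mm above the bench. Axes as the stage's. The pointer starts 14 to 28 mm short of it (on the -y side) and is on the mark when its y in this frame is 0.
- stage: Fixed aluminium base, 270 x 400 x 15 mm; origin on the bench near its middle, z up, scale along its +x side. The wheel's axis stands at x -50, y -20 mm in it. Tube caps on the carriage reach 123 mm above the bench at x 60 mm, y -95 to +45 mm (plus the travel); the white reader box with blue roof reaches 146 mm at x 6 to 114, y 93 to 207 mm.
- marker: Marker pen, 130 x 13 mm, lying on the stage's base plate (origin under its middle, x along it). Bystander.
- sample_cup: White sample cup, 44 mm wide, 45 mm high, standing on the stage's base plate (origin under it). Bystander.
- pipette_cup: White cup of plastic pipettes, 72 mm wide, 160 mm high. Bystander.
- tub: White plastic tub, 130 mm wide, 85 mm high. Bystander.
- tube_block: Blue tube block, 85 x 125 x 30 mm. Bystander.
- reagent: Amber bottle, 68 mm wide, 150 mm high. Bystander.
- spare_rack: Red spare tube rack, 90 x 200 x 105 mm. Bystander.
- carriage: The moving carriage: dark steel plate with the red rack (165 mm long) of four green-capped tubes. Its origin coincides with the stage's at the start and shifts along the stage's y with the travel. Not to be touched.

How it is judged:
By the outcome, as a careful person would: the job done as asked, in the order asked, and still so for the second after the job is handed in, with the robot touching nothing.
It also fails if it takes over 72 s, if anything falls off the work surface, if the arm or the gripper's body presses on something with over 40 N, if the wrist force passes 120 N, or if a joint passes its speed limit or range.

ROBOT

A 7-joint arm with a two-finger parallel gripper is mounted at the origin on the work surface. World frame = base frame: x ahead of the robot, y to its left, z up, the work surface at z = 0. Lengths are in m, angles in rad, forces in N, time in s.
With the tool pointing down it reaches from about 0.4 to 0.875 m from the base axis. Payload 6.5 kg.
Tool frame: the origin (TCP) lies at the very end of the fingers, on their centre line; the grasp point (between the pads) lies ctrl.grip_depth behind it (ctrl.grip_depth is the distance from the TCP to the grasp point, in m); z points along the fingers, y is the line along which they close (so a half turn about z gives the same grasp; the last joint's range is limited). The gripper opens to 88 mm and grips with 3 to 60 N. Pads are 18 mm wide; open, the fingers measure 123 mm over their backs; the gripper's body (75 mm by 187 mm) begins 45 mm behind the grasp point.
Start: joints at [1.216, 0.536, -0.004, 1.538, 0.003, 1.067, -0.071], TCP at [0.185, -0.623, 0.239] pointing down, gripper open.
Joint ranges: [-2.7, 2.7], [-0.37, 2.16], [-1.27, 1.26], [0.24, 2.4], [-1.31, 4.45], [0.19, 1.91], [-2.76, 2.76]. Speed limits (rad/s): [2.39, 2.39, 3.14, 3.14, 3.14, 3.14, 3.14].

INTERFACE

Orientations are given as a rotation vector (axis times angle).
In Python, from workcell import ctrl, viewer gives the robot as it stands. The module is installed in compiled form; this text tells all that it offers.
- The arm moves only by the tool send_rows, never from a script. Its argument "motion" is a list of rows, each an object of numbers: "dx", "dy", "dz": the shift along the tool's x, y, z in mm; "yaw": the turn about the tool's z in rad; "grip": the closure, from 0 (fully open) to 1 (shut). A call has 1 to 20 rows; each row shifts and turns the commanded pose from where the row before left it, along the tool's axes as they then stand; what a row does not reach is not made up. A row lasts 1/10 s, in which the tool goes at most 50 mm and 8.59 degrees, less where a joint would pass 70% of its speed; a pose out of reach is approached as far as the arm can. A call is refused whole if a number of a shift passes 50 or a number of a turn 0.15, either way. A call with a gripper value outside its range is refused whole. The fingers move at their own pace and stop on an object; "force" is the grip in N (left out, the last holds). Time passes only in rows, so rows that do not move let the fingers close. It gives the time, the measured TCP pose, the force, the opening and the grip force at its end, in the units of the state.
- ctrl.sense(): the state, without advancing time (a new reading comes with each control period).
- viewer.camera(name): name is "scene" or "top" or "wrist"; returns a dict with "color" (480x640x3 uint8, blue, green, red), "K" (3x3 intrinsics, pixels), "rvec" (rotation vector, rad) and "tvec" (3), from world to camera coordinates, as OpenCV has them; the wrist camera has in their place "hand_eye" (4x4, takes a point from camera to tool coordinates, whose origin is the TCP and whose axes are the flange's). Camera axes: x right, y down, z forward; pixel columns grow to the right and rows downward; lengths in m; the calibration is good to about 2 mm. A picture is of the moment at which its call begins: read the wrist's pose just before it. There is no depth.
- ctrl.job_done(): hands the job in; it is judged then, once.
The state is a dict: "clock": time; "joint_pos": joint angles; "joint_vel": joint speeds; "joint_torque": joint torques, N m; "tcp_pos": TCP position; "orientation": TCP orientation; "contact_force": force on the tool from outside, world axes, zero at the start; "moment": the same for the moment, N m; "gripper_width": finger opening in m; "finger_force": force on a finger pad.
Only numpy, scipy, OpenCV 4.12 (cv2) and the standard library are available. Lean on these libraries where they do the work, as an engineer would, in place of code of your own. Each camera call takes 0.05 s, during which the arm holds its last target. There are 200 camera calls.

## Working session

There is one attempt and no reset: what is moved stays moved. The work goes in short steps, Python scripts to look and compute and a tool call to move; the robot and the scene stay as the last step left them, time stands still between calls to the robot, and variables do not carry over. Pictures are saved under pics/ and viewed, at most 10 in all, crops included, and the job is handed in when it is done.

Besides the shell and the picture viewer there is one more tool, called after "Call:" as name([rows], argument=value, ...), one row to a line, values as JSON. send_rows: Moves the arm, as the interface text tells. Its arguments: {"type":"object","properties":{"motion":{"type":"array"},"force":{"type":"number"}},"required":["motion"]}

```bash
mkdir -p pics; python3 - <<'E'
from workcell import ctrl, viewer
import cv2,pickle
d={}
for n in("top","scene"):
    c=viewer.camera(n);d[n]=c;cv2.imwrite(f"pics/{n}0.png",c["color"]);print(n,c["K"].tolist() if hasattr(c["K"],'tolist') else c["K"],c["rvec"],c["tvec"])
pickle.dump(d,open("cams.pkl","wb"))
print(ctrl.sense(),ctrl.grip_depth)
E
```

```text
top [[516.6230940383184, 0.0, 317.0944073001367], [0.0, 516.6230940383184, 237.51230112973056], [0.0, 0.0, 1.0]] [ 2.19528771 -2.14298089  0.08375484] [0.01239292 0.54643284 1.29379242]
scene [[450.13295253219434, 0.0, 320.04106403825614], [0.0, 450.13295253219434, 236.28723611236032], [0.0, 0.0, 1.0]] [ 2.25711253  0.67745572 -0.30241538] [-0.44057694 -0.13624144  1.37247816]
{'clock': 0.1, 'joint_pos': array([ 1.21583152,  0.53711128, -0.00447568,  1.53876511,  0.00259407,
        1.06730648, -0.07118411]), 'joint_vel': array([ 0.0002572 , -0.00250563,  0.0008673 , -0.00172867,  0.00053427,
       -0.00113427, -0.00115137]), 'joint_torque': array([ 2.60577610e-03, -5.72080779e+01,  9.94021855e-01, -2.52232611e+01,
       -5.60769369e-02,  1.35218643e-02,  1.34516227e-05]), 'tcp_pos': array([ 0.18495087, -0.62254855,  0.2379164 ]), 'orientation': array([-3.10734208e+00, -4.51974216e-01,  5.01805376e-04]), 'contact_force': array([1.14461992, 0.08833321, 0.10808447]), 'moment': array([-0.02895703, -0.01568433,  0.00222072]), 'finger_force': 0.0, 'gripper_width': 0.08814424205264139} 0.0187
```

View pics/top0.png

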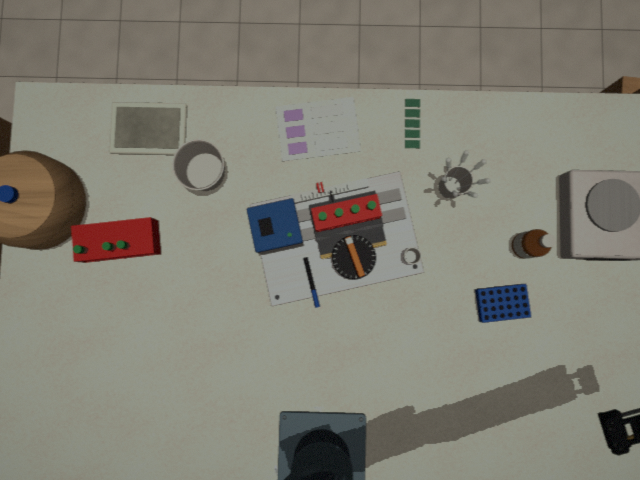

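```bash
cat > h.py <<'E'
import numpy as np,cv2,pickle
def ray(c,px,z):
    R,_=cv2.Rodrigues(np.array(c["rvec"]));t=np.array(c["tvec"]).ravel()
    d=R.T@np.linalg.inv(c["K"])@np.array([px[0],px[1],1.]);o=-R.T@t
    return o+d*(z-o[2])/d[2]
def crop(img,x,y,w,h,s,name):
    cv2.imwrite(name,cv2.resize(img[y:y+h,x:x+w],None,fx=s,fy=s,interpolation=cv2.INTER_CUBIC))
E
python3 - <<'E'
from h import *
d=pickle.load(open("cams.pkl","rb"))
crop(d["top"]["color"],240,165,190,145,4,"pics/topc.png")
E
```

```text
(no output)
```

View pics/topc.png

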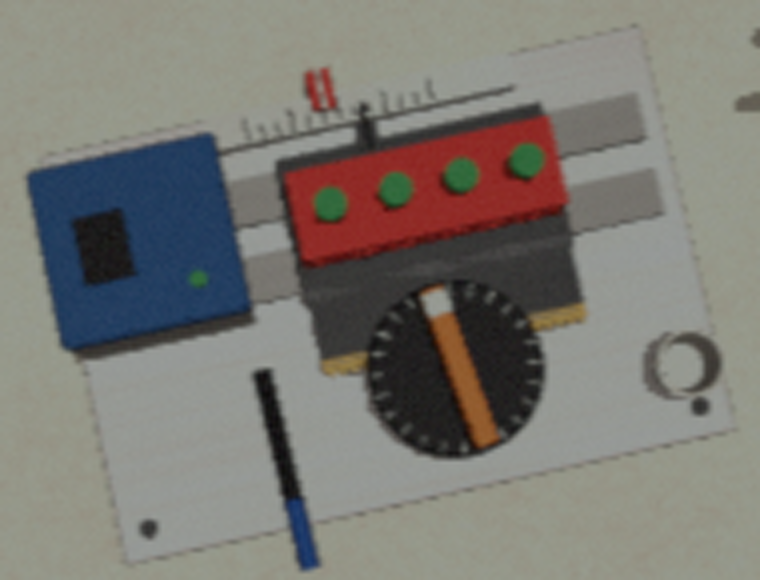

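The crop shows the wheel bar running from its white end (433,290) to (487,443). The pointer tip is near (364,105), the rider line near (323,107), and the base corners at (637,27), (737,430) and (128,562).

```bash
python3 - <<'E'
from h import *
from scipy.spatial.transform import Rotation as R
d=pickle.load(open("cams.pkl","rb"));c=d["top"]
f=lambda u,v,z:ray(c,(240+(u+.5)/4-.5,165+(v+.5)/4-.5),z)
P=lambda n,p:print(n,p.round(4))
a=f(433,289,.103);b=f(487,444,.103);P("bar+",a);P("bar-",b);P("mid",(a+b)/2);print(np.linalg.norm(a-b),np.arctan2(*(a-b)[1::-1]))
P("disc",f(456,369,.067))
C=[f(637,27,.015),f(737,430,.015),f(128,562,.015)]
for p in C:P("corner",p)
m=(C[0]+C[2])/2;y=(C[2]-C[1]);y/=np.linalg.norm(y);x=np.array([y[1],-y[0],0])
P("stage",m);P("y",y);P("axis",m-.05*x-.02*y)
pt=f(364,105,.043);rl=f(322,92,.043);P("ptr",pt);P("rider",rl);print((pt-rl)@y,(pt-rl)@x)
print(R.from_rotvec([-3.10734208e+00,-4.51974216e-01,5e-4]).as_matrix().round(3))
E
```

```text
bar+ [ 0.5422 -0.0493  0.103 ]
bar- [ 0.4503 -0.0832  0.103 ]
mid [ 0.4963 -0.0663  0.103 ]
0.09795928487318839 0.3534852433001327
disc [ 0.4965 -0.066   0.067 ]
corner [ 0.7242 -0.1823  0.015 ]
corner [ 0.4647 -0.2487  0.015 ]
corner [0.3715 0.1371 0.015 ]
stage [ 0.5479 -0.0226  0.015 ]
y [-0.2349  0.972   0.    ]
axis [ 0.5039 -0.0538  0.015 ]
ptr [ 0.6639 -0.0061  0.043 ]
rider [0.6716 0.0208 0.043 ]
-0.024257073763108022 -0.013833822751704227
[[ 0.959  0.285 -0.001]
 [ 0.285 -0.959  0.001]
 [-0.    -0.002 -1.   ]]
```

```bash
cat >> h.py <<'E'
from scipy.spatial.transform import Rotation as Ro
def pose(s): return Ro.from_rotvec(s["orientation"]).as_matrix(),np.array(s["tcp_pos"])
def head(s): r,_=pose(s); return np.arctan2(r[1,0],r[0,0])
def go(s,tgt,hd=None):
    r,p=pose(s); print("tool mm",(r.T@(np.array(tgt)-p)*1e3).round(1),"head",head(s).round(4),"j7",s["joint_pos"][6].round(3),"t",s["clock"],"tcp",p.round(4),end=" ")
    if hd is not None: print("yaw",-((hd-head(s)+np.pi/2)%np.pi-np.pi/2))
    else: print()
def wrist_px(s,c,pt):
    r,p=pose(s);H=np.array(c["hand_eye"]);q=np.linalg.inv(H)@np.append(r.T@(np.array(pt)-p),1);q=c["K"]@q[:3];return q[:2]/q[2]
def wrist_ray(s,c,px,z):
    r,p=pose(s);H=np.array(c["hand_eye"]);o=r@H[:3,3]+p;d=r@H[:3,:3]@np.linalg.inv(c["K"])@np.array([px[0],px[1],1.]);return o+d*(z-o[2])/d[2]
E
python3 - <<'E'
from h import *
from workcell import ctrl,viewer
s=ctrl.sense();c=viewer.camera("wrist");print(np.array(c["hand_eye"]).round(4),c["K"])
go(s,[.4963,-.0662,.22],.3535)
E
```

```text
[[-4.000e-04 -9.524e-01 -3.049e-01  7.970e-02]
 [ 1.000e+00 -2.000e-04 -7.000e-04  1.300e-03]
 [ 6.000e-04 -3.049e-01  9.524e-01 -1.461e-01]
 [ 0.000e+00  0.000e+00  0.000e+00  1.000e+00]] [[426.06867572   0.         318.04557936]
 [  0.         426.06867572 235.78333732]
 [  0.           0.           1.        ]]
tool mm [ 456.9 -444.6   18.6] head 0.2889 j7 -0.071 t 0.1 tcp [ 0.185  -0.6225  0.2379] yaw -0.06461854364909025
```

```bash
python3 - <<'E'
from h import *
from workcell import ctrl,viewer
s=ctrl.sense();go(s,[.645,.0,.235],.3535)
E
```

```text
tool mm [ 618.3 -465.8    3.6] head 0.2889 j7 -0.071 t 0.15 tcp [ 0.185  -0.6226  0.238 ] yaw -0.06460589292690488
```

Call:
send_rows([
  {"dx":36,"dy":-32},
  {"dx":36,"dy":-32},
  {"dx":36,"dy":-32},
  {"dx":36,"dy":-32},
  {"dx":36,"dy":-32},
  {"dx":36,"dy":-32},
  {"dx":36,"dy":-32},
  {"dx":36,"dy":-32},
  {"dx":36,"dy":-32},
  {"dx":36,"dy":-32},
  {"dx":36,"dy":-32},
  {"dx":36,"dy":-32},
  {"dx":36,"dy":-32},
  {"dx":36,"dy":-32},
  {"dx":0,"dy":0},
])

```text
invalid input at $.motion[0]: expected keys dx, dy, dz, yaw, grip
```

```bash
python3 - <<'E'
from h import *
from workcell import ctrl,viewer
s=ctrl.sense();go(s,[.645,.0,.2],.3535);print(s["joint_pos"].round(2))
E
```

```text
tool mm [ 618.4 -465.7   38.6] head 0.2889 j7 -0.071 t 0.15 tcp [ 0.185  -0.6226  0.238 ] yaw -0.06460589292690488
[ 1.22  0.54 -0.    1.54  0.    1.07 -0.07]
```

Call:
send_rows([
  {"dx":38,"dy":-29,"dz":0,"yaw":0,"grip":0},
  {"dx":38,"dy":-29,"dz":0,"yaw":0,"grip":0},
  {"dx":38,"dy":-29,"dz":0,"yaw":0,"grip":0},
  {"dx":38,"dy":-29,"dz":0,"yaw":0,"grip":0},
  {"dx":38,"dy":-29,"dz":0,"yaw":0,"grip":0},
  {"dx":38,"dy":-29,"dz":0,"yaw":0,"grip":0},
  {"dx":38,"dy":-29,"dz":0,"yaw":0,"grip":0},
  {"dx":38,"dy":-29,"dz":0,"yaw":0,"grip":0},
  {"dx":38,"dy":-29,"dz":0,"yaw":0,"grip":0},
  {"dx":38,"dy":-29,"dz":0,"yaw":0,"grip":0},
  {"dx":38,"dy":-29,"dz":0,"yaw":0,"grip":0},
  {"dx":38,"dy":-29,"dz":0,"yaw":0,"grip":0},
  {"dx":38,"dy":-29,"dz":0,"yaw":0,"grip":0},
  {"dx":38,"dy":-29,"dz":0,"yaw":0,"grip":0},
  {"dx":38,"dy":-29,"dz":0,"yaw":0,"grip":0},
  {"dx":38,"dy":-29,"dz":0,"yaw":0,"grip":0},
  {"dx":0,"dy":0,"dz":20,"yaw":0,"grip":0},
  {"dx":0,"dy":0,"dz":10,"yaw":0,"grip":0},
  {"dx":0,"dy":0,"dz":0,"yaw":0,"grip":0},
  {"dx":0,"dy":0,"dz":0,"yaw":0,"grip":0},
])

```text
clock: 2.15
tcp_pos: [0.6353, -0.0069, 0.2088]
orientation: [3.109, 0.449, -0.001]
contact_force: [0.1, -0.9, 0.7]
gripper_width: 0.0876
finger_force: 0.0
```

```bash
python3 - <<'E'
from h import *
from workcell import ctrl,viewer
s=ctrl.sense();go(s,[.645,.0,.2],.3535);print(s["joint_pos"].round(2))
c=viewer.camera("wrist");cv2.imwrite("pics/w1.png",c["color"]);pickle.dump((s,c),open("w1.pkl","wb"))
print(wrist_px(s,c,[.6716,.0208,.043]))
E
```

```text
tool mm [11.2 -3.9  8.8] head 0.2866 j7 -1.463 t 2.15 tcp [ 0.6353 -0.0069  0.2088] yaw -0.06688058575946965
[ 0.11  0.56 -0.24  1.59  0.15  1.01 -1.46]
[293.79501422 152.92870005]
```

View pics/w1.png

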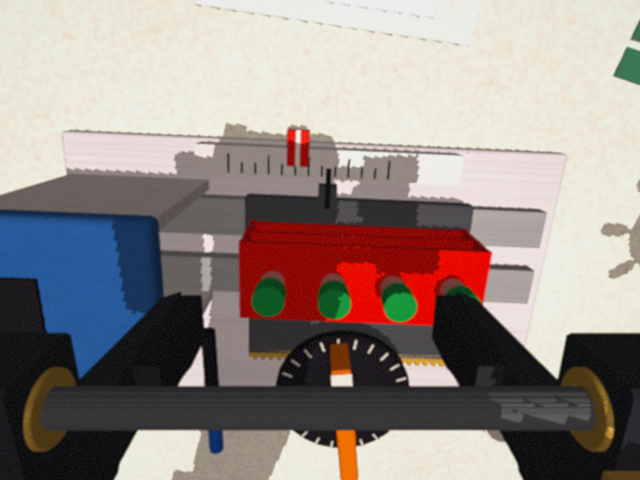

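The wrist view shows the rider's white line near (298,145) and the pointer tip near (328,172). The wheel is partly hidden by the gripper crossbar. I'll enlarge the rider and pointer area.

```bash
python3 - <<'E'
from h import *
s,c=pickle.load(open("w1.pkl","rb"))
crop(c["color"],250,110,130,100,6,"pics/w1c.png")
go(s,[.4963,-.0662,.15],.3535)
E
```

```text
tool mm [-150.1   17.6   58.9] head 0.2866 j7 -1.463 t 2.15 tcp [ 0.6353 -0.0069  0.2088] yaw -0.06688058575946965
```

View pics/w1c.png

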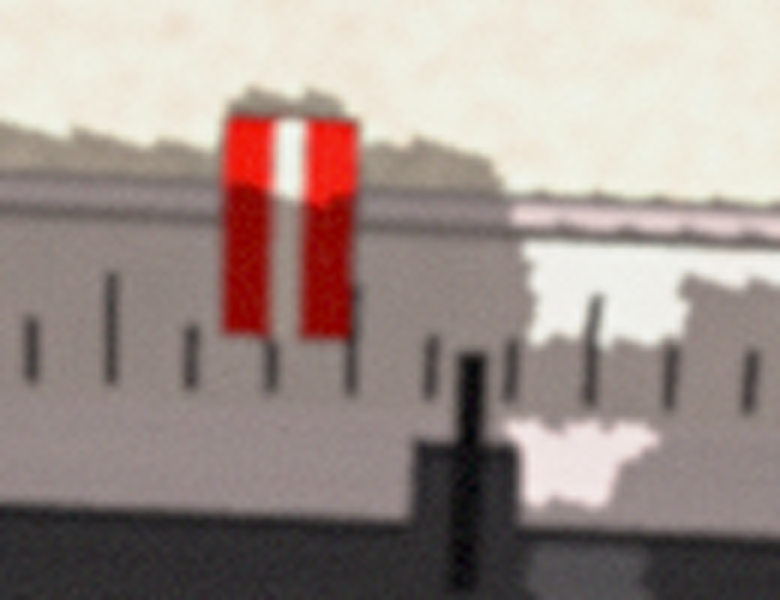

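The enlargement shows the near end of the rider line at crop pixel (286,335), its far end at (291,120), and the pointer tip at (472,355).

```bash
python3 - <<'E'
from h import *
s,c=pickle.load(open("w1.pkl","rb"))
f=lambda u,v:wrist_ray(s,c,(250+(u+.5)/6-.5,110+(v+.5)/6-.5),.043)
n,fa,p=f(286,335),f(291,120),f(472,355)
print(n,fa,p); x=(fa-n)[:2];print(np.linalg.norm(x),np.arctan2(x[1],x[0]))
for y in([-.2349,.972],[-x[1]/np.linalg.norm(x),x[0]/np.linalg.norm(x)]):print((p-n)[:2]@y)
E
```

```text
[0.66362386 0.01598727 0.043     ] [0.6882972  0.02223533 0.043     ] [ 0.66768349 -0.0064223   0.043     ]
0.025452149235741305 0.2480176821547407
-0.02273570668205279
-0.022720425271481888
```

Call:
send_rows([
  {"dx":-30,"dy":4,"dz":0,"yaw":0,"grip":0},
  {"dx":-30,"dy":4,"dz":0,"yaw":0,"grip":0},
  {"dx":-30,"dy":4,"dz":0,"yaw":0,"grip":0},
  {"dx":-30,"dy":4,"dz":0,"yaw":0,"grip":0},
  {"dx":-30,"dy":2,"dz":0,"yaw":0,"grip":0},
  {"dx":0,"dy":0,"dz":20,"yaw":-0.067,"grip":0},
  {"dx":0,"dy":0,"dz":20,"yaw":0,"grip":0},
  {"dx":0,"dy":0,"dz":0,"yaw":0,"grip":0},
  {"dx":0,"dy":0,"dz":0,"yaw":0,"grip":0},
])

```text
clock: 3.1
tcp_pos: [0.4974, -0.0656, 0.1696]
orientation: [3.092, 0.554, 0.001]
contact_force: [0.3, -0.4, 0.7]
gripper_width: 0.0883
finger_force: 0.0
```

```bash
python3 - <<'E'
from h import *
from workcell import ctrl,viewer
s=ctrl.sense();go(s,[.4963,-.0662,.0735],.3535);print(s["joint_pos"].round(2))
c=viewer.camera("wrist");cv2.imwrite("pics/w2.png",c["color"]);pickle.dump((s,c),open("w2.pkl","wb"))
E
```

```text
tool mm [-1.3  0.2 96.1] head 0.3547 j7 -1.304 t 3.1 tcp [ 0.4974 -0.0656  0.1696] yaw 0.0012408037893612
[ 0.26  0.4  -0.26  1.97  0.14  0.79 -1.3 ]
```

View pics/w2.png

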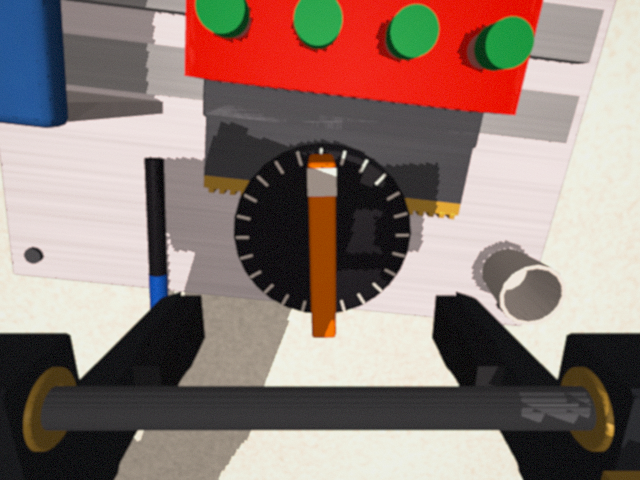

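The bar runs from (322,155) to (323,337), and the disc spans columns 235–411 and rows 143–313. The bar lies midway between the open fingers, so the tool is aligned.

```bash
python3 - <<'E'
from h import *
s,c=pickle.load(open("w2.pkl","rb"))
W=lambda u,v,z:wrist_ray(s,c,(u,v),z)
print((W(235,229,.067)+W(411,229,.067))/2,(W(323,143,.067)+W(323,313,.067))/2,(W(322,155,.103)+W(323.5,337,.103))/2)
a=W(322,166,.103);b=W(323.5,336,.103);print(np.arctan2(*(a-b)[1::-1]))
E
```

```text
[ 0.50299187 -0.06804112  0.067     ] [ 0.50036831 -0.06902404  0.067     ] [ 0.50092851 -0.06828165  0.103     ]
0.36602820904917827
```

Call:
send_rows([
  {"dx":0,"dy":2,"dz":25,"yaw":-0.005,"grip":0},
  {"dx":0,"dy":0,"dz":25,"yaw":0,"grip":0},
  {"dx":0,"dy":0,"dz":25,"yaw":0,"grip":0},
  {"dx":0,"dy":0,"dz":15,"yaw":0,"grip":0},
  {"dx":0,"dy":0,"dz":5,"yaw":0,"grip":0},
  {"dx":0,"dy":0,"dz":0,"yaw":0,"grip":0.4},
  {"dx":0,"dy":0,"dz":0,"yaw":0,"grip":0.7},
  {"dx":0,"dy":0,"dz":0,"yaw":0,"grip":1},
  {"dx":0,"dy":0,"dz":0,"yaw":0,"grip":1},
  {"dx":0,"dy":0,"dz":0,"yaw":0,"grip":1},
  {"dx":0,"dy":0,"dz":0,"yaw":0,"grip":1},
  {"dx":0,"dy":0,"dz":0,"yaw":0,"grip":1},
], force=30)

```text
clock: 4.35
tcp_pos: [0.4978, -0.067, 0.0738]
orientation: [3.091, 0.564, 0.0]
contact_force: [-0.2, -0.5, -0.8]
gripper_width: 0.0346
finger_force: 0.0
```

```bash
cat > st.py <<'E'
from h import *
from workcell import ctrl,viewer
s=ctrl.sense();go(s,[.4985,-.0675,.0735]);print(s["joint_pos"].round(2),s["contact_force"].round(1),s["moment"].round(2),s["gripper_width"],s["finger_force"])
E
python3 st.py
```

```text
tool mm [0.4 0.7 0.3] head 0.3609 j7 -1.354 t 4.35 tcp [ 0.4978 -0.067   0.0738] 
[ 0.22  0.56 -0.22  2.02  0.21  0.58 -1.35] [-0.2 -0.5 -0.8] [-0.01  0.02  0.06] 0.034600056683501274 0.0
```

Fingers are slow; keep closing.

Call:
send_rows([
  {"dx":0,"dy":0,"dz":0,"yaw":0,"grip":1},
  {"dx":0,"dy":0,"dz":0,"yaw":0,"grip":1},
  {"dx":0,"dy":0,"dz":0,"yaw":0,"grip":1},
  {"dx":0,"dy":0,"dz":0,"yaw":0,"grip":1},
  {"dx":0,"dy":0,"dz":0,"yaw":0,"grip":1},
  {"dx":0,"dy":0,"dz":0,"yaw":0,"grip":1},
])

```text
clock: 4.95
tcp_pos: [0.498, -0.0676, 0.0738]
orientation: [3.09, 0.563, 0.0]
contact_force: [1.1, -4.3, -1.9]
gripper_width: 0.0141
finger_force: 30.0
```

```bash
python3 st.py
```

```text
tool mm [0.5 0.1 0.3] head 0.3603 j7 -1.354 t 4.95 tcp [ 0.498  -0.0676  0.0738] 
[ 0.22  0.56 -0.22  2.02  0.21  0.58 -1.35] [ 1.1 -4.3 -1.9] [-0.81 -0.27  0.03] 0.014124175589288886 29.989697369746864
```

Call:
send_rows([
  {"dx":0.3,"dy":0.7,"dz":0,"yaw":0,"grip":1},
  {"dx":0,"dy":0,"dz":0,"yaw":-0.1,"grip":1},
  {"dx":0,"dy":0,"dz":0,"yaw":-0.1,"grip":1},
  {"dx":0,"dy":0,"dz":0,"yaw":-0.1,"grip":1},
  {"dx":0,"dy":0,"dz":0,"yaw":-0.1,"grip":1},
  {"dx":0,"dy":0,"dz":0,"yaw":-0.1,"grip":1},
  {"dx":0,"dy":0,"dz":0,"yaw":-0.1,"grip":1},
  {"dx":0,"dy":0,"dz":0,"yaw":-0.1,"grip":1},
  {"dx":0,"dy":0,"dz":0,"yaw":-0.1,"grip":1},
  {"dx":0,"dy":0,"dz":0,"yaw":-0.1,"grip":1},
  {"dx":0,"dy":0,"dz":0,"yaw":-0.1,"grip":1},
  {"dx":0,"dy":0,"dz":0,"yaw":-0.1,"grip":1},
  {"dx":0,"dy":0,"dz":0,"yaw":-0.1,"grip":1},
  {"dx":0,"dy":0,"dz":0,"yaw":-0.1,"grip":1},
  {"dx":0,"dy":0,"dz":0,"yaw":-0.1,"grip":1},
  {"dx":0,"dy":0,"dz":0,"yaw":-0.1,"grip":1},
  {"dx":0,"dy":0,"dz":0,"yaw":0,"grip":1},
])

```text
clock: 6.65
tcp_pos: [0.498, -0.0677, 0.0737]
orientation: [-1.876, -2.519, 0.001]
contact_force: [-0.2, -3.1, 2.5]
gripper_width: 0.0137
finger_force: 30.0
```

```bash
python3 st.py
```

```text
tool mm [0.  0.6 0.2] head 1.8615 j7 -0.147 t 6.65 tcp [ 0.498  -0.0677  0.0737] 
[ 0.51  0.63 -0.59  2.    0.55  0.68 -0.15] [-0.2 -3.1  2.5] [-0.71  0.07  0.05] 0.013744690669942869 29.991890019737184
```

Call:
send_rows([
  {"dx":0,"dy":0,"dz":0,"yaw":-0.1,"grip":1},
  {"dx":0,"dy":0,"dz":0,"yaw":-0.1,"grip":1},
  {"dx":0,"dy":0,"dz":0,"yaw":-0.1,"grip":1},
  {"dx":0,"dy":0,"dz":0,"yaw":-0.1,"grip":1},
  {"dx":0,"dy":0,"dz":0,"yaw":-0.1,"grip":1},
  {"dx":0,"dy":0,"dz":0,"yaw":-0.1,"grip":1},
  {"dx":0,"dy":0,"dz":0,"yaw":-0.1,"grip":1},
  {"dx":0,"dy":0,"dz":0,"yaw":-0.1,"grip":1},
  {"dx":0,"dy":0,"dz":0,"yaw":-0.1,"grip":1},
  {"dx":0,"dy":0,"dz":0,"yaw":-0.1,"grip":1},
  {"dx":0,"dy":0,"dz":0,"yaw":-0.1,"grip":1},
  {"dx":0,"dy":0,"dz":0,"yaw":-0.1,"grip":1},
  {"dx":0,"dy":0,"dz":0,"yaw":-0.1,"grip":1},
  {"dx":0,"dy":0,"dz":0,"yaw":-0.1,"grip":1},
  {"dx":0,"dy":0,"dz":0,"yaw":-0.1,"grip":1},
  {"dx":0,"dy":0,"dz":0,"yaw":-0.1,"grip":1},
  {"dx":0,"dy":0,"dz":0,"yaw":-0.1,"grip":1},
  {"dx":0,"dy":0,"dz":0,"yaw":-0.1,"grip":1},
  {"dx":0,"dy":0,"dz":0,"yaw":0,"grip":1},
])

```text
clock: 8.55
tcp_pos: [0.4981, -0.0678, 0.0737]
orientation: [0.804, -3.036, 0.0]
contact_force: [-1.0, -3.0, 3.0]
gripper_width: 0.0134
finger_force: 30.0
```

```bash
python3 st.py; python3 - <<'E'
from h import *
from workcell import ctrl,viewer
c=viewer.camera("top");pickle.dump(c,open("t2.pkl","wb"))
d=viewer.camera("scene");cv2.imwrite("pics/s2.png",d["color"])
crop(c["color"],280,170,110,80,7,"pics/t2c.png")
E
```

```text
tool mm [-0.5  0.   0.2] head -2.6239 j7 1.386 t 8.55 tcp [ 0.4981 -0.0678  0.0737] 
[ 0.78  0.79 -0.98  1.99  0.89  0.87  1.39] [-1. -3.  3.] [-0.73  0.05  0.05] 0.01343832655045429 30.003513246774673
```

View pics/t2c.png

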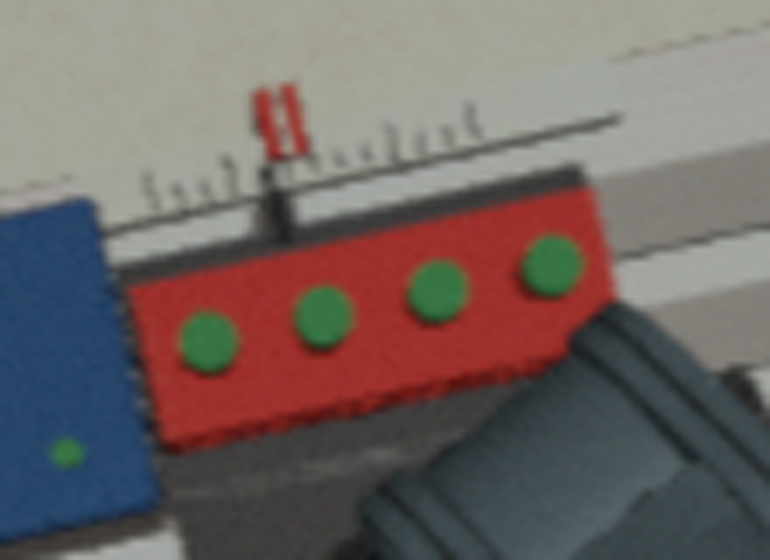

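The enlargement shows the pointer tip at crop (270,168) and the line's near end at (285,155), so the pointer is about 6 mm past. I'll turn it another 0.8 rad.

Call:
send_rows([
  {"dx":0,"dy":0,"dz":0,"yaw":-0.1,"grip":1},
  {"dx":0,"dy":0,"dz":0,"yaw":-0.1,"grip":1},
  {"dx":0,"dy":0,"dz":0,"yaw":-0.1,"grip":1},
  {"dx":0,"dy":0,"dz":0,"yaw":-0.1,"grip":1},
  {"dx":0,"dy":0,"dz":0,"yaw":-0.1,"grip":1},
  {"dx":0,"dy":0,"dz":0,"yaw":-0.1,"grip":1},
  {"dx":0,"dy":0,"dz":0,"yaw":-0.1,"grip":1},
  {"dx":0,"dy":0,"dz":0,"yaw":-0.1,"grip":1},
  {"dx":0,"dy":0,"dz":0,"yaw":0,"grip":1},
  {"dx":0,"dy":0,"dz":0,"yaw":0,"grip":1},
])

```text
clock: 9.65
tcp_pos: [0.4981, -0.0677, 0.0737]
orientation: [1.919, -2.486, 0.0]
contact_force: [-1.3, -3.6, 3.2]
gripper_width: 0.0136
finger_force: 30.0
```

```bash
python3 st.py; python3 - <<'E'
from h import *
from workcell import ctrl,viewer
c=viewer.camera("top")
a=pickle.load(open("t2.pkl","rb"))
cv2.imwrite("pics/t3c.png",np.vstack([cv2.resize(k["color"][175:215,285:365],None,fx=7,fy=7,interpolation=cv2.INTER_CUBIC) for k in(a,c)]))
pickle.dump(c,open("t3.pkl","wb"))
f=lambda u,v:ray(a,(280+(u+.5)/7-.5,170+(v+.5)/7-.5),.043)
print((f(270,168)-f(285,155))[:2]@[-.24,.971])
E
```

```text
tool mm [-0.3 -0.3  0.2] head -1.8267 j7 2.104 t 9.65 tcp [ 0.4981 -0.0677  0.0737] 
[ 0.86  0.89 -1.12  1.99  1.01  0.97  2.1 ] [-1.3 -3.6  3.2] [-0.74  0.22  0.07] 0.013635061633753753 29.99687360599637
0.006336996676446773
```

View pics/t3c.png

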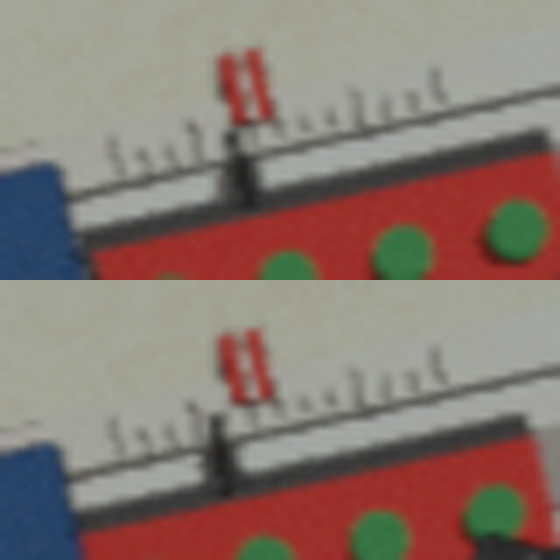

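Call:
send_rows([
  {"dx":0,"dy":0,"dz":0,"yaw":0.1,"grip":1},
  {"dx":0,"dy":0,"dz":0,"yaw":0.1,"grip":1},
  {"dx":0,"dy":0,"dz":0,"yaw":0.1,"grip":1},
  {"dx":0,"dy":0,"dz":0,"yaw":0.1,"grip":1},
  {"dx":0,"dy":0,"dz":0,"yaw":0.1,"grip":1},
  {"dx":0,"dy":0,"dz":0,"yaw":0.1,"grip":1},
  {"dx":0,"dy":0,"dz":0,"yaw":0.1,"grip":1},
  {"dx":0,"dy":0,"dz":0,"yaw":0.1,"grip":1},
  {"dx":0,"dy":0,"dz":0,"yaw":0.1,"grip":1},
  {"dx":0,"dy":0,"dz":0,"yaw":0.1,"grip":1},
  {"dx":0,"dy":0,"dz":0,"yaw":0.1,"grip":1},
  {"dx":0,"dy":0,"dz":0,"yaw":0.1,"grip":1},
  {"dx":0,"dy":0,"dz":0,"yaw":0.1,"grip":1},
  {"dx":0,"dy":0,"dz":0,"yaw":0.1,"grip":1},
  {"dx":0,"dy":0,"dz":0,"yaw":0.1,"grip":1},
  {"dx":0,"dy":0,"dz":0,"yaw":0.1,"grip":1},
  {"dx":0,"dy":0,"dz":0,"yaw":0.1,"grip":1},
  {"dx":0,"dy":0,"dz":0,"yaw":0.1,"grip":1},
  {"dx":0,"dy":0,"dz":0,"yaw":0,"grip":1},
  {"dx":0,"dy":0,"dz":0,"yaw":0,"grip":1},
])

```text
clock: 11.7
tcp_pos: [0.498, -0.0677, 0.0737]
orientation: [-0.746, -3.051, 0.001]
contact_force: [-2.1, -3.3, 2.7]
gripper_width: 0.0138
finger_force: 30.0
```

```bash
python3 st.py
```

```text
tool mm [-0.3  0.4  0.2] head 2.6621 j7 0.518 t 11.7 tcp [ 0.498  -0.0677  0.0737] 
[ 0.65  0.69 -0.78  2.    0.72  0.75  0.52] [-2.1 -3.3  2.7] [-0.92  0.4   0.02] 0.013755545596029161 30.00373768620193
```

Call:
send_rows([
  {"dx":0,"dy":0,"dz":0,"yaw":0,"grip":0.6},
  {"dx":0,"dy":0,"dz":0,"yaw":0,"grip":0.6},
  {"dx":0,"dy":0,"dz":0,"yaw":0,"grip":0.5},
  {"dx":0,"dy":0,"dz":0,"yaw":0,"grip":0.4},
  {"dx":0,"dy":0,"dz":0,"yaw":0,"grip":0.4},
  {"dx":0,"dy":0,"dz":0,"yaw":0,"grip":0.4},
  {"dx":0,"dy":0,"dz":-15,"yaw":0,"grip":0.4},
  {"dx":0,"dy":0,"dz":-30,"yaw":0,"grip":0.4},
  {"dx":0,"dy":0,"dz":-30,"yaw":0,"grip":0.4},
  {"dx":0,"dy":0,"dz":-30,"yaw":0,"grip":0.4},
  {"dx":0,"dy":0,"dz":-30,"yaw":0,"grip":0.4},
])

```text
clock: 12.8
tcp_pos: [0.4982, -0.0672, 0.2109]
orientation: [0.747, 3.051, 0.0]
contact_force: [0.5, 1.0, -0.6]
gripper_width: 0.0532
finger_force: 0.0
```

Call:
send_rows([
  {"dx":0,"dy":0,"dz":0,"yaw":0.14,"grip":0.4},
  {"dx":0,"dy":0,"dz":0,"yaw":0.14,"grip":0.4},
  {"dx":0,"dy":0,"dz":0,"yaw":0.14,"grip":0.4},
  {"dx":0,"dy":0,"dz":0,"yaw":0.14,"grip":0.4},
  {"dx":0,"dy":0,"dz":0,"yaw":0.14,"grip":0.4},
  {"dx":0,"dy":0,"dz":0,"yaw":0.14,"grip":0.4},
  {"dx":0,"dy":0,"dz":0,"yaw":0.14,"grip":0.4},
  {"dx":0,"dy":0,"dz":0,"yaw":0.14,"grip":0.4},
  {"dx":0,"dy":0,"dz":0,"yaw":0.14,"grip":0.4},
  {"dx":0,"dy":0,"dz":0,"yaw":0.14,"grip":0.4},
  {"dx":0,"dy":0,"dz":0,"yaw":0.14,"grip":0.4},
  {"dx":0,"dy":0,"dz":0,"yaw":0.14,"grip":0.4},
  {"dx":0,"dy":0,"dz":0,"yaw":0.14,"grip":0.4},
  {"dx":0,"dy":0,"dz":0,"yaw":0.14,"grip":0.4},
  {"dx":0,"dy":0,"dz":0,"yaw":0.14,"grip":0.4},
  {"dx":0,"dy":0,"dz":0,"yaw":0.14,"grip":0.4},
  {"dx":0,"dy":0,"dz":0,"yaw":0.14,"grip":0.4},
  {"dx":0,"dy":0,"dz":0,"yaw":0,"grip":0.4},
])

```text
clock: 14.6
tcp_pos: [0.4985, -0.067, 0.2097]
orientation: [-3.111, -0.439, -0.002]
contact_force: [-0.6, -0.6, 0.1]
gripper_width: 0.0527
finger_force: 0.0
```

```bash
python3 st.py; python3 - <<'E'
from h import *
from workcell import ctrl
go(ctrl.sense(),[.655,.012,.19])
E
```

```text
tool mm [ -0.3   0.5 136.2] head 0.2805 j7 -1.422 t 14.6 tcp [ 0.4985 -0.067   0.2097] 
[ 0.41  0.36 -0.44  1.93  0.19  0.89 -1.42] [-0.6 -0.6  0.1] [ 0.01 -0.02  0.03] 0.052684241796985457 0.0
tool mm [172.2 -32.6  19.8] head 0.2805 j7 -1.422 t 14.6 tcp [ 0.4985 -0.067   0.2097]
```

Call:
send_rows([
  {"dx":30,"dy":-6,"dz":0,"yaw":0,"grip":0.4},
  {"dx":30,"dy":-6,"dz":0,"yaw":0,"grip":0.4},
  {"dx":30,"dy":-6,"dz":0,"yaw":0,"grip":0.4},
  {"dx":30,"dy":-6,"dz":0,"yaw":0,"grip":0.4},
  {"dx":30,"dy":-6,"dz":0,"yaw":0,"grip":0.4},
  {"dx":22,"dy":-3,"dz":20,"yaw":0,"grip":0.4},
  {"dx":0,"dy":0,"dz":0,"yaw":0,"grip":0.4},
  {"dx":0,"dy":0,"dz":0,"yaw":0,"grip":0.4},
  {"dx":0,"dy":0,"dz":0,"yaw":0,"grip":0.4},
])

```text
clock: 15.5
tcp_pos: [0.654, 0.0112, 0.1895]
orientation: [3.11, 0.441, 0.0]
contact_force: [1.0, -0.7, 0.0]
gripper_width: 0.053
finger_force: 0.0
```

```bash
python3 st.py; python3 - <<'E'
from h import *
from workcell import ctrl,viewer
s=ctrl.sense();c=viewer.camera("wrist");pickle.dump((s,c),open("w3.pkl","wb"))
q=wrist_px(s,c,[.668,.017,.043]);print(q);x,y=int(q[0])-50,int(q[1])-40;print(x,y)
crop(c["color"],x,y,100,75,8,"pics/w3c.png")
E
```

```text
tool mm [-171.3   32.4  116. ] head 0.2817 j7 -1.584 t 15.5 tcp [0.654  0.0112 0.1895] 
[ 0.19  0.63 -0.41  1.55  0.28  1.02 -1.58] [ 1.  -0.7  0. ] [ 0.02  0.03 -0.05] 0.05304871067114284 0.0
[314.03436512 196.29226422]
264 156
```

View pics/w3c.png

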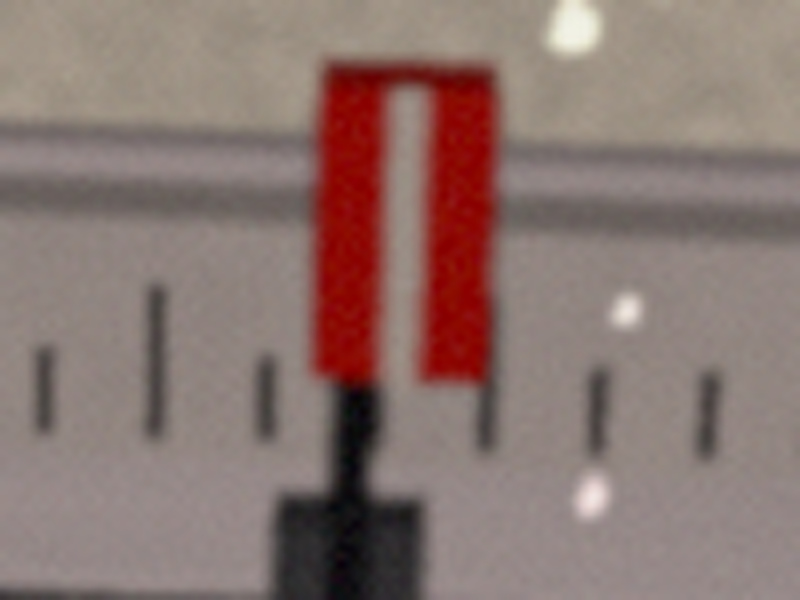

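The enlargement shows the line centre at about (400,378) and the pointer tip centre at about (357,390). The pointer is still about 4 mm past the line, on the reader side. I'll measure it by profile.

```bash
cat > meas.py <<'E'
from h import *
def meas(s,c,x0,y0,lr,lc,pr,pc,sc=8):
    # crop-pixel row/col windows -> line and pointer centre lines, world offset along stage y
    im=c["color"].astype(float);big=cv2.resize(im[y0:y0+75,x0:x0+100],None,fx=sc,fy=sc,interpolation=cv2.INTER_CUBIC)
    def cl(ch,rows,cols,inv):
        o=[]
        for r in range(*rows,4):
            v=ch[r,cols[0]:cols[1]]; v=v.max()-v if inv else v-v.min()
            v=np.clip(v-.5*v.max(),0,None);o.append((np.average(np.arange(*cols),weights=v),r))
        return np.array(o)
    L=cl(big[...,1],lr,lc,False);P=cl(big.mean(2),pr,pc,True)
    W=lambda p:wrist_ray(s,c,(x0+(p[0]+.5)/sc-.5,y0+(p[1]+.5)/sc-.5),.043)[:2]
    L=np.array([W(p) for p in L]);P=np.array([W(p) for p in P])
    d=lambda A:(A[-1]-A[0])/np.linalg.norm(A[-1]-A[0])
    print("dirs",d(L),d(P))
    for a in(.237,.243,.248):
        y=np.array([-np.sin(a),np.cos(a)]);print(a,"line",(L@y*1e3).round(2)[[0,len(L)//2,-1]],"ptr",(P@y*1e3).round(2)[[0,len(P)//2,-1]],"off mm",((P@y).mean()-(L@y).mean())*1e3)
E
python3 - <<'E'
from meas import *
s,c=pickle.load(open("w3.pkl","rb"))
meas(s,c,264,156,(120,365),(350,460),(400,480),(310,420))
# same on first image
s,c=pickle.load(open("w1.pkl","rb"))
meas(s,c,260,120,(100,280),(240,350),(420,480),(500,600))
E
```

```text
dirs [-0.97146659 -0.23717642] [-0.98563647 -0.1688809 ]
0.237 line [-139.94 -139.99 -139.99] ptr [-136.51 -136.34 -136.04] off mm 3.6439352171104
0.243 line [-143.97 -143.95 -143.89] ptr [-140.38 -140.2  -139.87] off mm 3.7499729531548507
0.248 line [-147.32 -147.25 -147.13] ptr [-143.61 -143.4  -143.07] off mm 3.838234771101484
dirs [-0.97219695 -0.23416465] [-0.97117431 -0.23837043]
0.237 line [-139.92 -140.1  -139.91] ptr [-163.15 -163.16 -163.17] off mm -23.259971879890486
0.243 line [-143.95 -144.09 -143.85] ptr [-167.02 -167.01 -167.01] off mm -23.125626452959956
0.248 line [-147.31 -147.41 -147.13] ptr [-170.24 -170.22 -170.2 ] off mm -23.013035771546814
```

Call:
send_rows([
  {"dx":-34,"dy":6.5,"dz":0,"yaw":0,"grip":0.4},
  {"dx":-34,"dy":6.5,"dz":0,"yaw":0,"grip":0.4},
  {"dx":-34,"dy":6.5,"dz":0,"yaw":0,"grip":0.4},
  {"dx":-34,"dy":6.5,"dz":0,"yaw":0,"grip":0.4},
  {"dx":-35,"dy":6.5,"dz":0,"yaw":0,"grip":0.4},
  {"dx":0,"dy":0,"dz":0,"yaw":0.13,"grip":0.4},
  {"dx":0,"dy":0,"dz":0,"yaw":0.13,"grip":0.4},
  {"dx":0,"dy":0,"dz":0,"yaw":0.13,"grip":0.4},
  {"dx":0,"dy":0,"dz":0,"yaw":0.13,"grip":0.4},
  {"dx":0,"dy":0,"dz":0,"yaw":0.13,"grip":0.4},
  {"dx":0,"dy":0,"dz":0,"yaw":0.11,"grip":0.4},
  {"dx":0,"dy":0,"dz":25,"yaw":0,"grip":0.4},
  {"dx":0,"dy":0,"dz":25,"yaw":0,"grip":0.4},
  {"dx":0,"dy":0,"dz":0,"yaw":0,"grip":0.4},
  {"dx":0,"dy":0,"dz":0,"yaw":0,"grip":0.4},
])

```text
clock: 17.05
tcp_pos: [0.499, -0.067, 0.1395]
orientation: [3.052, -0.745, 0.0]
contact_force: [1.6, 0.7, 0.3]
gripper_width: 0.053
finger_force: 0.0
```

```bash
python3 - <<'E'
from h import *
from workcell import ctrl
s=ctrl.sense();go(s,[.498,-.0677,.0737],-.4795);print(s["joint_pos"].round(2))
E
```

```text
tool mm [-0.6  1.1 65.8] head -0.4791 j7 -2.159 t 17.05 tcp [ 0.499  -0.067   0.1395] yaw 0.0004168411227973845
[ 0.26  0.45 -0.26  1.99  0.17  0.73 -2.16]
```

Call:
send_rows([
  {"dx":-0.6,"dy":1.1,"dz":25,"yaw":0,"grip":0.4},
  {"dx":0,"dy":0,"dz":20,"yaw":0,"grip":0.4},
  {"dx":0,"dy":0,"dz":15,"yaw":0,"grip":0.4},
  {"dx":0,"dy":0,"dz":6,"yaw":0,"grip":0.4},
  {"dx":0,"dy":0,"dz":0,"yaw":0,"grip":0.5},
  {"dx":0,"dy":0,"dz":0,"yaw":0,"grip":1},
  {"dx":0,"dy":0,"dz":0,"yaw":0,"grip":1},
  {"dx":0,"dy":0,"dz":0,"yaw":0,"grip":1},
  {"dx":0,"dy":0,"dz":0,"yaw":0,"grip":1},
  {"dx":0,"dy":0,"dz":0,"yaw":0,"grip":1},
  {"dx":0,"dy":0,"dz":0,"yaw":0,"grip":1},
  {"dx":0,"dy":0,"dz":0,"yaw":0,"grip":1},
  {"dx":0,"dy":0,"dz":0,"yaw":0,"grip":1},
  {"dx":0,"dy":0,"dz":0,"yaw":0,"grip":1},
  {"dx":0,"dy":0,"dz":0,"yaw":0,"grip":1},
  {"dx":0,"dy":0,"dz":0,"yaw":0,"grip":1},
])

```text
clock: 18.65
tcp_pos: [0.4982, -0.0679, 0.0731]
orientation: [3.051, -0.746, 0.0]
contact_force: [-2.0, -0.5, 6.4]
gripper_width: 0.0137
finger_force: 30.0
```

```bash
python3 st.py
```

```text
tool mm [ 0.1 -0.5 -0.4] head -0.4796 j7 -2.201 t 18.65 tcp [ 0.4982 -0.0679  0.0731] 
[ 0.23  0.56 -0.23  2.02  0.22  0.58 -2.2 ] [-2.  -0.5  6.4] [-0.19  0.3   0.07] 0.013687867698209873 29.998537581413984
```

Now turn 0.33 clockwise.

Call:
send_rows([
  {"dx":0,"dy":0,"dz":0,"yaw":0.07,"grip":1},
  {"dx":0,"dy":0,"dz":0,"yaw":0.07,"grip":1},
  {"dx":0,"dy":0,"dz":0,"yaw":0.07,"grip":1},
  {"dx":0,"dy":0,"dz":0,"yaw":0.06,"grip":1},
  {"dx":0,"dy":0,"dz":0,"yaw":0.06,"grip":1},
  {"dx":0,"dy":0,"dz":0,"yaw":0,"grip":1},
  {"dx":0,"dy":0,"dz":0,"yaw":0,"grip":1},
  {"dx":0,"dy":0,"dz":0,"yaw":0,"grip":1},
])

```text
clock: 19.45
tcp_pos: [0.4982, -0.068, 0.0731]
orientation: [2.887, -1.237, 0.001]
contact_force: [-1.2, -0.8, 4.9]
gripper_width: 0.0138
finger_force: 30.0
```

```bash
python3 st.py
```

```text
tool mm [-0.1 -0.5 -0.4] head -0.8096 j7 -2.459 t 19.45 tcp [ 0.4982 -0.068   0.0731] 
[ 0.16  0.55 -0.14  2.02  0.14  0.57 -2.46] [-1.2 -0.8  4.9] [-0.29  0.35 -0.03] 0.013838438020952177 29.998364676721394
```

Call:
send_rows([
  {"dx":0,"dy":0,"dz":0,"yaw":0,"grip":0.6},
  {"dx":0,"dy":0,"dz":0,"yaw":0,"grip":0.6},
  {"dx":0,"dy":0,"dz":0,"yaw":0,"grip":0.5},
  {"dx":0,"dy":0,"dz":0,"yaw":0,"grip":0.4},
  {"dx":0,"dy":0,"dz":0,"yaw":0,"grip":0.4},
  {"dx":0,"dy":0,"dz":0,"yaw":0,"grip":0.4},
  {"dx":0,"dy":0,"dz":-15,"yaw":0,"grip":0.4},
  {"dx":0,"dy":0,"dz":-25,"yaw":0,"grip":0.4},
  {"dx":0,"dy":0,"dz":-25,"yaw":0,"grip":0.4},
  {"dx":0,"dy":0,"dz":-25,"yaw":0,"grip":0.4},
  {"dx":0,"dy":0,"dz":-25,"yaw":0,"grip":0.4},
  {"dx":0,"dy":0,"dz":0,"yaw":-0.14,"grip":0.4},
  {"dx":0,"dy":0,"dz":0,"yaw":-0.14,"grip":0.4},
  {"dx":0,"dy":0,"dz":0,"yaw":-0.14,"grip":0.4},
  {"dx":0,"dy":0,"dz":0,"yaw":-0.14,"grip":0.4},
  {"dx":0,"dy":0,"dz":0,"yaw":-0.14,"grip":0.4},
  {"dx":0,"dy":0,"dz":0,"yaw":-0.14,"grip":0.4},
  {"dx":0,"dy":0,"dz":0,"yaw":-0.14,"grip":0.4},
  {"dx":0,"dy":0,"dz":0,"yaw":-0.11,"grip":0.4},
  {"dx":0,"dy":0,"dz":0,"yaw":0,"grip":0.4},
])

```text
clock: 21.45
tcp_pos: [0.4979, -0.0676, 0.1876]
orientation: [-3.11, -0.441, 0.0]
contact_force: [-0.3, -0.2, -0.2]
gripper_width: 0.0529
finger_force: 0.0
```

```bash
python3 - <<'E'
from h import *
from workcell import ctrl
go(ctrl.sense(),[.654,.0112,.1895])
E
```

```text
tool mm [171.8 -32.3  -1.9] head 0.2815 j7 -1.427 t 21.45 tcp [ 0.4979 -0.0676  0.1876]
```

Call:
send_rows([
  {"dx":34,"dy":-6.5,"dz":-2,"yaw":0,"grip":0.4},
  {"dx":34,"dy":-6.5,"dz":0,"yaw":0,"grip":0.4},
  {"dx":34,"dy":-6.5,"dz":0,"yaw":0,"grip":0.4},
  {"dx":34,"dy":-6.5,"dz":0,"yaw":0,"grip":0.4},
  {"dx":34,"dy":-6.5,"dz":0,"yaw":0,"grip":0.4},
  {"dx":2,"dy":0,"dz":0,"yaw":0,"grip":0.4},
  {"dx":0,"dy":0,"dz":0,"yaw":0,"grip":0.4},
  {"dx":0,"dy":0,"dz":0,"yaw":0,"grip":0.4},
])

```text
clock: 22.25
tcp_pos: [0.6533, 0.0104, 0.1894]
orientation: [3.11, 0.437, -0.002]
contact_force: [0.4, -1.6, 0.3]
gripper_width: 0.053
finger_force: 0.0
```

```bash
python3 st.py; python3 - <<'E'
from meas import *
from workcell import ctrl,viewer
s=ctrl.sense();c=viewer.camera("wrist");pickle.dump((s,c),open("w4.pkl","wb"))
q=wrist_px(s,c,[.668,.017,.043]);x,y=int(q[0])-50,int(q[1])-40;print(x,y)
crop(c["color"],x,y,100,75,8,"pics/w4c.png")
E
```

```text
tool mm [-170.1   32.2  116.2] head 0.2789 j7 -1.572 t 22.25 tcp [0.6533 0.0104 0.1894] 
[ 0.17  0.63 -0.38  1.55  0.26  1.02 -1.57] [ 0.4 -1.6  0.3] [-0.   -0.04 -0.03] 0.052994363531577354 0.0
263 154
```

View pics/w4c.png

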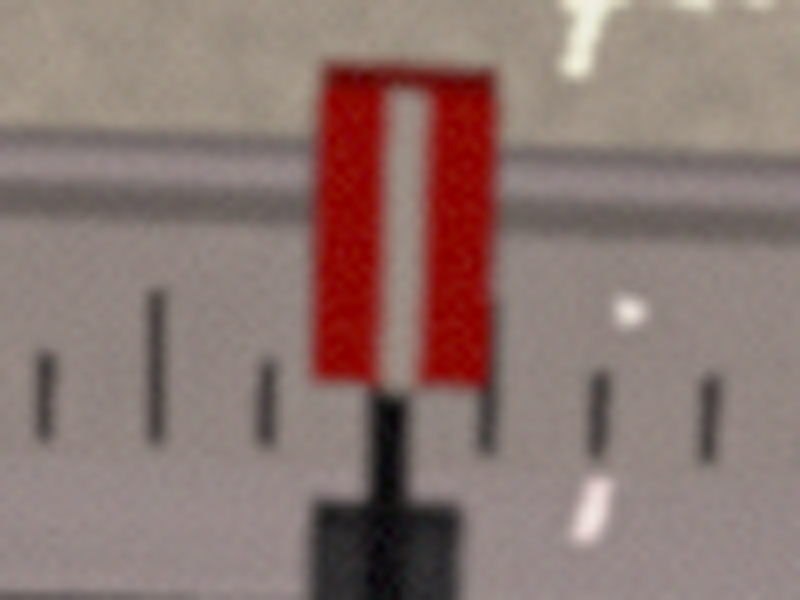

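The enlargement shows the line's near end at (398,380) and the pointer at (390,400). The pointer is still slightly past, by roughly 0.5 mm, so I'll measure it.

```bash
python3 - <<'E'
from meas import *
s,c=pickle.load(open("w4.pkl","rb"))
for pr in((410,440),(455,490),(520,590)):meas(s,c,263,154,(120,365),(350,460),pr,(345,440) if pr[0]<500 else (350,425))
big=cv2.resize(c["color"][154:229,263:363].astype(float).mean(2),None,fx=8,fy=8,interpolation=cv2.INTER_CUBIC)
for r in(400,420,440,460,480,540):print(r,big[r,340:440:6].astype(int))
E
```

```text
dirs [-0.97214069 -0.2343981 ] [-0.97011115 -0.242661  ]
0.237 line [-139.95 -139.99 -139.95] ptr [-139.23 -139.26 -139.25] off mm 0.6969434329327229
0.243 line [-143.98 -143.95 -143.84] ptr [-143.1  -143.13 -143.11] off mm 0.794261689848752
0.248 line [-147.33 -147.25 -147.09] ptr [-146.33 -146.34 -146.32] off mm 0.8753385437979266
dirs [-0.97214069 -0.2343981 ] [-0.96486012 -0.26276405]
0.237 line [-139.95 -139.99 -139.95] ptr [-139.29 -139.32 -139.38] off mm 0.624649004648703
0.243 line [-143.98 -143.95 -143.84] ptr [-143.14 -143.16 -143.21] off mm 0.7476384626712573
0.248 line [-147.33 -147.25 -147.09] ptr [-146.35 -146.36 -146.4 ] off mm 0.8501093055660325
dirs [-0.97214069 -0.2343981 ] [-0.95824982 -0.2859323 ]
0.237 line [-139.95 -139.99 -139.95] ptr [-139.14 -138.95 -139.47] off mm 0.7111625558590406
0.243 line [-143.98 -143.95 -143.84] ptr [-142.95 -142.75 -143.24] off mm 0.8801022138065218
0.248 line [-147.33 -147.25 -147.09] ptr [-146.12 -145.9  -146.39] off mm 1.020861317426569
400 [137 139 138 127 104  74  47  37  43  50  60  80 105 122 131 132 131]
420 [135 136 133 122 103  74  42  19  12  11  33  70 100 122 133 135 134]
440 [135 135 134 124 104  76  38  15  15  19  40  74 104 123 133 135 135]
460 [135 136 136 124  99  73  40  15  10  22  43  75 107 124 132 135 136]
480 [145 145 142 129 105  72  37  13   9  18  43  79 111 134 142 141 142]
540 [46 44 44 37 25 25 18 16 21 19 19 25 32 41 44 43 42]
```

Call:
send_rows([
  {"dx":-34,"dy":6.5,"dz":0,"yaw":0,"grip":0.4},
  {"dx":-34,"dy":6.5,"dz":0,"yaw":0,"grip":0.4},
  {"dx":-34,"dy":6.5,"dz":0,"yaw":0,"grip":0.4},
  {"dx":-34,"dy":6.5,"dz":0,"yaw":0,"grip":0.4},
  {"dx":-34,"dy":6.5,"dz":0,"yaw":0,"grip":0.4},
  {"dx":0,"dy":0,"dz":0,"yaw":0.14,"grip":0.4},
  {"dx":0,"dy":0,"dz":0,"yaw":0.14,"grip":0.4},
  {"dx":0,"dy":0,"dz":0,"yaw":0.14,"grip":0.4},
  {"dx":0,"dy":0,"dz":0,"yaw":0.14,"grip":0.4},
  {"dx":0,"dy":0,"dz":0,"yaw":0.14,"grip":0.4},
  {"dx":0,"dy":0,"dz":0,"yaw":0.14,"grip":0.4},
  {"dx":0,"dy":0,"dz":0,"yaw":0.14,"grip":0.4},
  {"dx":0,"dy":0,"dz":0,"yaw":0.11,"grip":0.4},
  {"dx":0,"dy":0,"dz":25,"yaw":0,"grip":0.4},
  {"dx":0,"dy":0,"dz":25,"yaw":0,"grip":0.4},
  {"dx":0,"dy":0,"dz":0,"yaw":0,"grip":0.4},
  {"dx":0,"dy":0,"dz":0,"yaw":0,"grip":0.4},
])

```text
clock: 24.0
tcp_pos: [0.4994, -0.0674, 0.1402]
orientation: [2.887, -1.238, -0.001]
contact_force: [-0.3, 0.0, 0.6]
gripper_width: 0.0529
finger_force: 0.0
```

```bash
python3 - <<'E'
from h import *
from workcell import ctrl
s=ctrl.sense();go(s,[.498,-.0677,.0737],-.8096);print(s["joint_pos"].round(2))
E
```

```text
tool mm [-0.8  1.2 66.5] head -0.8103 j7 -2.436 t 24.0 tcp [ 0.4994 -0.0674  0.1402] yaw -0.0007402238094273983
[ 0.18  0.44 -0.17  1.99  0.11  0.72 -2.44]
```

Call:
send_rows([
  {"dx":-0.8,"dy":1.2,"dz":25,"yaw":0,"grip":0.4},
  {"dx":0,"dy":0,"dz":20,"yaw":0,"grip":0.4},
  {"dx":0,"dy":0,"dz":15,"yaw":0,"grip":0.4},
  {"dx":0,"dy":0,"dz":6,"yaw":0,"grip":0.4},
  {"dx":0,"dy":0,"dz":0,"yaw":0,"grip":0.5},
  {"dx":0,"dy":0,"dz":0,"yaw":0,"grip":1},
  {"dx":0,"dy":0,"dz":0,"yaw":0,"grip":1},
  {"dx":0,"dy":0,"dz":0,"yaw":0,"grip":1},
  {"dx":0,"dy":0,"dz":0,"yaw":0,"grip":1},
  {"dx":0,"dy":0,"dz":0,"yaw":0,"grip":1},
  {"dx":0,"dy":0,"dz":0,"yaw":0,"grip":1},
  {"dx":0,"dy":0,"dz":0,"yaw":0,"grip":1},
  {"dx":0,"dy":0,"dz":0,"yaw":0,"grip":1},
  {"dx":0,"dy":0,"dz":0,"yaw":0,"grip":1},
  {"dx":0,"dy":0,"dz":0,"yaw":0,"grip":1},
  {"dx":0,"dy":0,"dz":0,"yaw":0,"grip":1},
])

```text
clock: 25.6
tcp_pos: [0.4982, -0.0679, 0.0741]
orientation: [2.887, -1.237, -0.001]
contact_force: [-3.1, -1.4, 5.7]
gripper_width: 0.0138
finger_force: 30.0
```

```bash
python3 st.py
```

```text
tool mm [-0.1 -0.5  0.6] head -0.8098 j7 -2.465 t 25.6 tcp [ 0.4982 -0.0679  0.0741] 
[ 0.16  0.55 -0.15  2.02  0.14  0.58 -2.46] [-3.1 -1.4  5.7] [-0.29  0.57  0.02] 0.013833432068853636 29.999016844667494
```

Call:
send_rows([
  {"dx":0,"dy":0,"dz":0,"yaw":0.03,"grip":1},
  {"dx":0,"dy":0,"dz":0,"yaw":0.02,"grip":1},
  {"dx":0,"dy":0,"dz":0,"yaw":0.018,"grip":1},
  {"dx":0,"dy":0,"dz":0,"yaw":0,"grip":1},
  {"dx":0,"dy":0,"dz":0,"yaw":0,"grip":1},
  {"dx":0,"dy":0,"dz":0,"yaw":0,"grip":1},
])

```text
clock: 26.2
tcp_pos: [0.4982, -0.0679, 0.0741]
orientation: [2.843, -1.334, -0.0]
contact_force: [-1.6, -2.2, 5.7]
gripper_width: 0.0137
finger_force: 30.0
```

```bash
python3 st.py
```

```text
tool mm [-0.1 -0.5  0.6] head -0.8777 j7 -2.518 t 26.2 tcp [ 0.4982 -0.0679  0.0741] 
[ 0.15  0.55 -0.13  2.02  0.13  0.57 -2.52] [-1.6 -2.2  5.7] [-0.24  0.52  0.02] 0.013746887543657157 30.00041916500777
```

Call:
send_rows([
  {"dx":0,"dy":0,"dz":0,"yaw":0,"grip":0.6},
  {"dx":0,"dy":0,"dz":0,"yaw":0,"grip":0.6},
  {"dx":0,"dy":0,"dz":0,"yaw":0,"grip":0.5},
  {"dx":0,"dy":0,"dz":0,"yaw":0,"grip":0.4},
  {"dx":0,"dy":0,"dz":0,"yaw":0,"grip":0.4},
  {"dx":0,"dy":0,"dz":0,"yaw":0,"grip":0.4},
  {"dx":0,"dy":0,"dz":-15,"yaw":0,"grip":0.4},
  {"dx":0,"dy":0,"dz":-25,"yaw":0,"grip":0.4},
  {"dx":0,"dy":0,"dz":-25,"yaw":0,"grip":0.4},
  {"dx":0,"dy":0,"dz":-25,"yaw":0,"grip":0.4},
  {"dx":0,"dy":0,"dz":-25,"yaw":0,"grip":0.4},
  {"dx":0,"dy":0,"dz":0,"yaw":-0.14,"grip":0.4},
  {"dx":0,"dy":0,"dz":0,"yaw":-0.14,"grip":0.4},
  {"dx":0,"dy":0,"dz":0,"yaw":-0.14,"grip":0.4},
  {"dx":0,"dy":0,"dz":0,"yaw":-0.14,"grip":0.4},
  {"dx":0,"dy":0,"dz":0,"yaw":-0.14,"grip":0.4},
  {"dx":0,"dy":0,"dz":0,"yaw":-0.14,"grip":0.4},
  {"dx":0,"dy":0,"dz":0,"yaw":-0.14,"grip":0.4},
  {"dx":0,"dy":0,"dz":0,"yaw":-0.14,"grip":0.4},
  {"dx":0,"dy":0,"dz":0,"yaw":-0.04,"grip":0.4},
])

```text
clock: 28.2
tcp_pos: [0.4985, -0.0672, 0.1886]
orientation: [-3.109, -0.45, 0.0]
contact_force: [0.2, -0.7, -0.6]
gripper_width: 0.0529
finger_force: 0.0
```

Call:
send_rows([
  {"dx":34,"dy":-6.5,"dz":-2,"yaw":0,"grip":0.4},
  {"dx":34,"dy":-6.5,"dz":0,"yaw":0,"grip":0.4},
  {"dx":34,"dy":-6.5,"dz":0,"yaw":0,"grip":0.4},
  {"dx":34,"dy":-6.5,"dz":0,"yaw":0,"grip":0.4},
  {"dx":34,"dy":-6.5,"dz":0,"yaw":0,"grip":0.4},
  {"dx":2,"dy":0,"dz":0,"yaw":0,"grip":0.4},
  {"dx":0,"dy":0,"dz":0,"yaw":0,"grip":0.4},
  {"dx":0,"dy":0,"dz":0,"yaw":0,"grip":0.4},
  {"dx":0,"dy":0,"dz":0,"yaw":0,"grip":0.4},
])

```text
clock: 29.1
tcp_pos: [0.6538, 0.0108, 0.1907]
orientation: [3.11, 0.441, -0.001]
contact_force: [0.5, 0.1, 0.5]
gripper_width: 0.0532
finger_force: 0.0
```

```bash
python3 st.py; python3 - <<'E'
from meas import *
from workcell import ctrl,viewer
s=ctrl.sense();c=viewer.camera("wrist");pickle.dump((s,c),open("w5.pkl","wb"))
q=wrist_px(s,c,[.668,.017,.043]);x,y=int(q[0])-50,int(q[1])-40;print(x,y)
crop(c["color"],x,y,100,75,8,"pics/w5c.png")
for pr in((410,440),(455,490)):meas(s,c,x,y,(120,365),(350,460),pr,(345,450))
E
```

```text
tool mm [-170.8   32.   117.4] head 0.2817 j7 -1.57 t 29.1 tcp [0.6538 0.0108 0.1907] 
[ 0.17  0.62 -0.38  1.55  0.26  1.02 -1.57] [0.5 0.1 0.5] [ 0.06 -0.02  0.04] 0.053189861950753974 0.0
263 155
dirs [-0.96976122 -0.2440557 ] [-0.95994322 -0.28019459]
0.237 line [-139.94 -140.   -140.15] ptr [-139.71 -139.76 -139.83] off mm 0.2396150740009706
0.243 line [-143.97 -143.96 -144.05] ptr [-143.58 -143.62 -143.69] off mm 0.33741914215126845
0.248 line [-147.32 -147.26 -147.29] ptr [-146.8  -146.83 -146.9 ] off mm 0.41891340268809807
dirs [-0.96976122 -0.2440557 ] [-0.97166362 -0.23636795]
0.237 line [-139.94 -140.   -140.15] ptr [-139.9  -139.92 -139.91] off mm 0.08447918541071298
0.243 line [-143.97 -143.96 -144.05] ptr [-143.75 -143.76 -143.74] off mm 0.20808730713711698
0.248 line [-147.32 -147.26 -147.29] ptr [-146.95 -146.95 -146.92] off mm 0.31108854169692446
```

View pics/w5c.png

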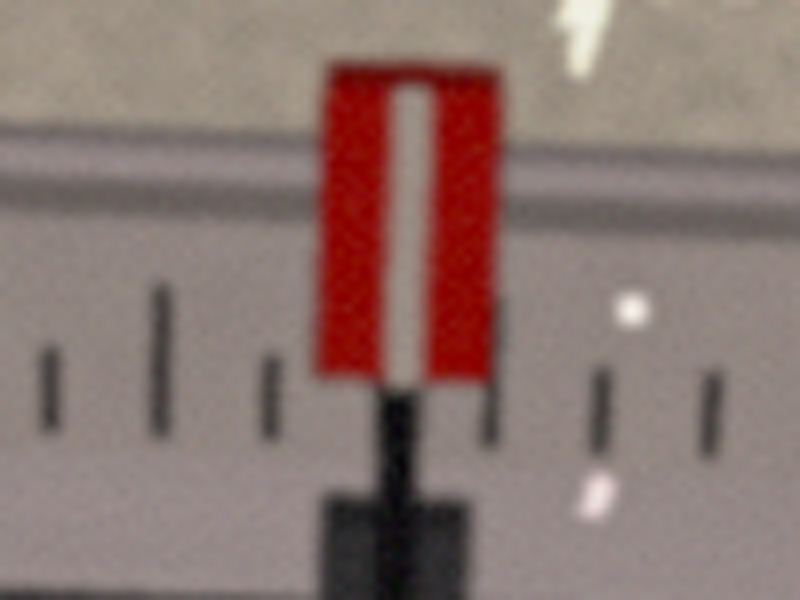

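The pointer is now centred on the line to about 0.2 mm (crop line ≈403, pointer ≈399). The last movement was clockwise and the wheel is released, so I'm handing in.

```bash
python3 -c "
from workcell import ctrl
print(ctrl.job_done())"
```

```text
the job is handed in; nothing more can be done
None
```

The job is handed in: I drove the pointer about 14 mm past the rider line, then brought it back clockwise to within about 0.3 mm of it by the wrist camera, and let go of the wheel with the arm clear (about 29 s used).

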